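# Lock the rotor cover and shut the centrifuge

### The arm

A 6-joint arm with a two-finger parallel gripper is mounted at the origin on a cart in front of the work surface, level with it; the furniture and walls round the work are solid. World frame = base frame: x ahead of the robot, y to its left, z up, the work surface at z = 0. Lengths are in m, angles in rad, forces in N, time in s.
With the tool pointing down it reaches from about 0.425 to 0.95 m from the base axis. Payload 3.5 kg.
Tool frame: the origin (TCP) lies between the finger pads; the fingertips stand 14 mm ahead of it and the grasp point (between the pads) lies 5 mm behind it (ctrl.tip_extent is the distance from the TCP to the fingertips, in m); x points along the fingers, z is the direction in which the jaws open and shut, and the axes are right-handed (so a half turn about x gives the same grasp; the last joint's range is limited). The gripper opens to 85 mm and grips with 20 to 120 N. Pads are 22 mm wide; open, the fingers measure 114 mm over their backs; the gripper's body (76 mm by 85 mm) begins 54 mm behind the grasp point. The pads swing forward as they close: fully open they stand 13 mm farther back than shut.
Start: joints at [1.157, 0.286, 1.577, -0, 1.279, -0.15], TCP at [0.176, 0.652, 0.245] pointing down, gripper open.
Joint ranges: [-2.77, 2.77], [-0.9, 2.22], [0.21, 2.48], [-1.53, 4.67], [0.24, 2.81], [-2.84, 2.84]. Speed limits (rad/s): [2.79, 2.79, 3.14, 3.14, 3.14, 3.14].

### API

Orientations are given as a unit quaternion [x, y, z, w].
In Python, from plant import ctrl gives the robot as it stands.
- The arm moves only by the tool move_arm, never from a script. Its argument "commands" is one flat list of numbers, 4 for each row, row after row: the shift along the tool's x, y, z in units of 25 mm (1.0 is 25 mm), then the turn about the tool's x in units of 5 degrees (1.0 is 5 degrees). A call has 1 to 20 rows; each row shifts and turns the commanded pose from where the row before left it, along the tool's axes as they then stand; what a row does not reach is not made up. A row lasts 1/8 s, in which the tool goes at most 62.5 mm and 10.7 degrees, less where a joint would pass 70% of its speed; a pose out of reach is approached as far as the arm can. A call is refused whole if a number of a shift passes 1 or a number of a turn 1, either way. A call with a gripper value outside its range is refused whole. "jaw" is the finger opening in mm, from 0 to 85.4, set as the call begins (left out, the last holds). The fingers move at their own pace and stop on an object; "force" is the grip in N (left out, the last holds). Time passes only in rows, so rows that do not move let the fingers close. It gives the time, the measured TCP pose, the force and the opening at its end, in the units of the state.
- ctrl.get_state(): the state, without advancing time (a new reading comes with each control period).
- ctrl.read_camera(name): name is "side" or "top" or "wrist"; returns the picture (420x560x3 uint8, red, green, blue); there is no depth.
- ctrl.get_calibration(name): a dict with "camera_matrix" (3x3 intrinsics, pixels), "k1" (the pictures are not rectified: a ray, as slopes to the right and down, at radius r is drawn at 1 + k1 r^2 times it, then the intrinsics apply), "camera_from_world" (4x4, takes a point from world to camera coordinates); the wrist camera has in their place "mount" (4x4, takes a point from camera to tool coordinates, whose origin is the TCP and whose axes are the tool frame's). Camera axes: x right, y down, z forward; pixel columns grow to the right and rows downward; lengths in m; the calibration is good to about 2 mm. A picture is of the moment at which its call begins: read the wrist's pose just before it. get_calibration takes no time and is no camera call.
- ctrl.sign_off(): hands the job in, once; it reports no verdict.
The state is a dict: "time": time; "qpos": joint angles; "dq": joint speeds; "joint_efforts": joint torques, N m; "eef_pos": TCP position; "tcp_rot": TCP orientation; "contact_force": force on the tool from outside, world axes, zero at the start; "wrist_torque": the same for the moment, N m; "opening": opening from 0.0 (shut) to 1.0 (fully open).
Only numpy, scipy, OpenCV 4.12 (cv2) and the standard library are available. Lean on these libraries where they do the work, as an engineer would, in place of code of your own. Each camera call takes 0.05 s, during which the arm holds its last target.

### The job

Get the centrifuge ready to spin: push the blue rotor cover down against its spring and turn it about a quarter turn clockwise (seen from above) until it stops, let it spring up into its locking notches, then shut the clear lid fully. Leave everything else on the bench where it stands.

Things in the scene. Friction and masses are not known exactly. Their poses are not given: they have to be found in the camera images.
- centrifuge: Small white bench centrifuge, fixed: round housing 180 mm across, 100 mm high, open chamber 140 mm across; sloping black control panel in front (to 120 mm from the axis), hinge block behind (to 110 mm). Origin on the bench under the chamber's axis; x points to the back (hinge side), z up. The lid's hinge line is 97 mm behind the axis, 103 mm above the bench.
- rotor: Aluminium rotor on the chamber's axis, 116 mm across, held still by its brake, stopped at any angle. Origin at the centre of its underside (25.5 mm above the bench), z up. Its collar has three gates 120 degrees apart for the cover's lugs; each leads clockwise to a notch with a solid stop. The cover is locked when its x axis is parallel to the rotor's x axis.
- rotor_cover: Blue round rotor cover, 93 mm across, 22 mm thick, 0.2 kg, three lugs at its lower edge, black bar handle on top. Origin at the centre of its underside, z up, x along the bar. It starts loose with its lugs in the gates, turned +80 degrees (counter-clockwise) from locked, resting on a spring plate with its origin 51 mm above the rotor's origin. 23 mm of free room round it in the chamber.
- cover_bar (a point): Centre of the top of the cover's black bar handle: 66 mm long (along the cover's x), 16 mm thick, 24 mm high, standing on the flat top of the cover; this point is 46 mm above the cover's origin.
- rotor_collar (a point): Centre of the rotor collar's top face (bore 97 mm), 57 mm above the rotor's origin. With its origin pressed to 39 mm above the rotor's (bottoms at 36) the cover turns clockwise under the collar by 80 degrees to the stop; let go there it springs up to 43 mm, locked, and cannot turn back. Let go part way it stays at 39 mm, not locked; outside the gates it cannot lift off.
- rotor_spring (a joint): Travel of the spring plate under the cover, m: 0 fully up (cover loose in its gates), 0.008 with the cover locked, 0.012 when the cover just becomes free to turn, 0.015 bottomed. The spring gives 4 N at 0 and 14 N at 0.015.
- centrifuge_lid (a joint): Angle of the clear round lid (164 mm across, 0.22 kg) about its level hinge at the back: 0 shut, up to 1.68 rad open, just past upright. It stays where it is near upright; below about 1.1 rad it sinks shut by itself, slowed by a damper. It rests about 0.05 rad ajar on a cover still standing up in its gates.
- lid_tab (a point): Point on the lid's white pull tab (52 mm wide, 30 mm long, 8 mm thick), 7 mm from its outer edge, 199 mm from the hinge line; with the lid open the tab is its topmost part (top about 310 mm above the bench). The clear dome of the lid bulges 13 mm beyond the tab's outer face and ends 20 mm short of this point.
- tube_rack: Bystander: blue microtube rack, 68 x 205 x 53 mm, loose. Origin under its centre.
- timer: Bystander: grey-white bench timer, 67 x 63 x 19 mm, loose. Origin under its centre.
- bottle_amber: Bystander: amber bottle with black cap, 45 mm across, 98 mm high, loose. Origin under its centre.
- tube_50_a: Bystander: standing 50 ml tube with red cap, 33 mm across, 111 mm high, loose. Origin under its centre.

How it is judged:
On the way, in this order (a step that is already met when the one before it is completed fails the run):
1. the rotor cover is locked: turned clockwise to its stop and sprung up into the notches (angle between the x axis of rotor_cover and the x axis of rotor, either way round below 0.12 rad and z of rotor_cover in the frame of rotor between 0.041 and 0.046 m), for 0.2 s.
2. the lid is shut (value of joint centrifuge_lid below 0.025 rad), for 0.2 s.
At the end, for the whole second after the job is handed in: The cover sits locked in the rotor: its x axis within 0.12 rad of the rotor's, its underside 41 to 46 mm above the rotor's underside, centred to 4 mm and at rest; and the lid is shut to within 0.025 rad (all of step 1 and horizontal distance between rotor_cover and rotor below 0.004 m and linear speed of rotor_cover below 0.02 m/s and value of joint centrifuge_lid below 0.025 rad); the robot touches nothing.
It fails at once if a bystander is shifted by more than 30 mm (distance of any of tube_rack, timer, bottle_amber, tube_50_a from where it was at the start of the episode above 0.03 m).
It also fails if it takes over 64 s, if anything falls off the work surface, if the arm or the gripper's body presses on something with over 40 N, if the wrist force passes 120 N, or if a joint passes its speed limit or range.

## Working session

There is one attempt and no reset: what is moved stays moved. The work goes in short steps, Python scripts to look and compute and a tool call to move; the robot and the scene stay as the last step left them, time stands still between calls to the robot, and variables do not carry over. Pictures are saved under pics/ and viewed, and the job is handed in when it is done.

Besides the shell and the picture viewer there is one more tool, called by a JSON object that holds its "api" and its "payload", one argument or row to a line. move_arm: Moves the arm, as the interface text tells. Its arguments: {"type":"object","properties":{"commands":{"type":"array"},"jaw":{"type":"number"},"force":{"type":"number"}},"required":["commands"]}

```bash
ls; mkdir -p pics; python3 - <<'E'
from plant import ctrl
import cv2
s=ctrl.get_state(); print(s)
for n in ("side","top","wrist"):
    c=ctrl.get_calibration(n); print(n,c)
    cv2.imwrite(f"pics/{n}0.png",ctrl.read_camera(n)[:,:,::-1])
E
```

```text
pics
{'time': 0.0, 'qpos': array([ 1.15701264e+00,  2.87190630e-01,  1.57816638e+00,  1.43380191e-05,
        1.27857354e+00, -1.50012665e-01]), 'dq': array([-0.00155036, -0.00116019,  0.00063903, -0.00123884,  0.0002017 ,
       -0.00198848]), 'joint_efforts': array([ 4.82591690e-05, -4.05978119e+01, -2.92628056e+01, -1.31776492e-04,
        5.74883787e-03,  1.49224104e-05]), 'eef_pos': array([0.17571518, 0.65109269, 0.24393623]), 'tcp_rot': array([-0.4302992 ,  0.56213645,  0.42951007,  0.56068378]), 'contact_force': array([-0.07399283,  0.30770114,  0.01839993]), 'wrist_torque': array([0.01643995, 0.0255394 , 0.00434179]), 'opening': 1.0004516124518263}
side {'camera_matrix': array([[400.59335591,   0.        , 289.2937249 ],
       [  0.        , 400.59335591, 208.20576605],
       [  0.        ,   0.        ,   1.        ]]), 'k1': -0.013815605201995764, 'camera_from_world': array([[-0.23726265, -0.97143672,  0.00413908, -0.00538273],
       [-0.77345029,  0.18632525, -0.60585274,  0.51172556],
       [ 0.58777638, -0.1469476 , -0.79556604,  0.79049353],
       [ 0.        ,  0.
[... 366 characters left out ...]
0826,  0.56080498],
       [ 0.22750204,  0.01190891, -0.97370478,  1.19231201],
       [ 0.        ,  0.        ,  0.        ,  1.        ]])}
wrist {'camera_matrix': array([[355.15573864,   0.        , 279.67693522],
       [  0.        , 355.15573864, 208.59919656],
       [  0.        ,   0.        ,   1.        ]]), 'k1': -0.0890903277548317, 'mount': array([[-1.47426647e-04, -2.88490584e-01,  9.57482721e-01,
        -1.28085985e-01],
       [ 8.91144371e-05, -9.57482731e-01, -2.88490574e-01,
         7.37554737e-02],
       [ 9.99999985e-01,  4.27943357e-05,  1.66867145e-04,
        -5.30375285e-05],
       [ 0.00000000e+00,  0.00000000e+00,  0.00000000e+00,
         1.00000000e+00]])}
```

View pics/side0.png

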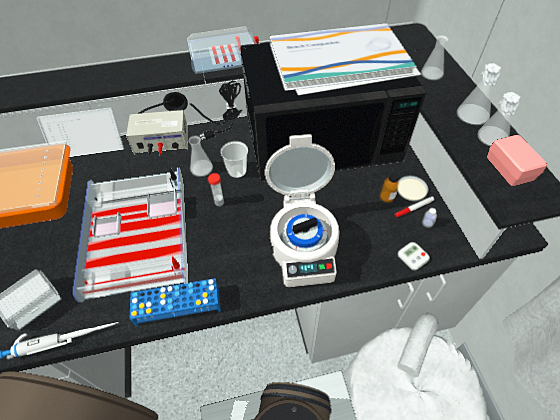

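View pics/top0.png

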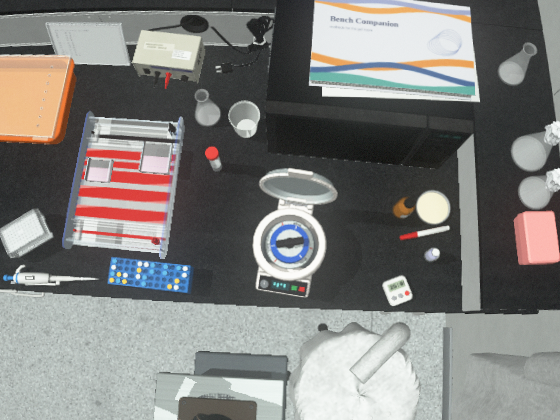

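View pics/wrist0.png

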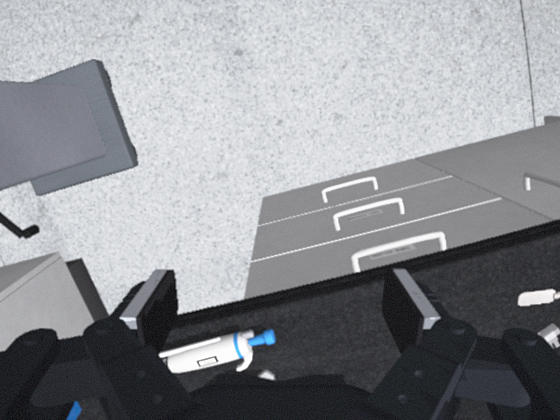

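The side view shows the centrifuge at about (305,230), lid open, with the blue cover and black bar at (303,229). The top view shows the cover at about (290,243). The rack, the timer, the amber bottle and the red-capped tube all stand clear of it. Next I'll measure these.

```bash
cat > h.py <<'E'
import numpy as np, cv2
from plant import ctrl
from scipy.spatial.transform import Rotation as R
def cam(n,state=None):
    c=ctrl.get_calibration(n)
    K=c["camera_matrix"];k1=c["k1"]
    if n=="wrist":
        T=np.eye(4);T[:3,:3]=R.from_quat(state["tcp_rot"]).as_matrix();T[:3,3]=state["eef_pos"]
        W=T@c["mount"]
    else: W=np.linalg.inv(c["camera_from_world"])
    return K,k1,W
def ray(C,uv):
    K,k1,W=C
    p=cv2.undistortPoints(np.array(uv,float).reshape(-1,1,2),K,np.array([k1,0,0,0]),).reshape(-1,2)
    d=np.c_[p,np.ones(len(p))]@W[:3,:3].T
    return W[:3,3],d
def onz(C,uv,z):
    o,d=ray(C,uv); return o+d*((z-o[2])/d[:,2])[:,None]
def proj(C,P):
    K,k1,W=C
    q=(np.atleast_2d(P)-W[:3,3])@W[:3,:3]
    return cv2.projectPoints(q.reshape(-1,1,3),np.zeros(3),np.zeros(3),K,np.array([k1,0,0,0]))[0].reshape(-1,2)
E
python3 - <<'E'
from h import *
for n,(x,y) in (("top",(245,165)),("side",(255,125))):
    im=cv2.imread(f"pics/{n}0.png"); c=im[y:y+(140 if n=="top" else 170),x:x+100]
    cv2.imwrite(f"pics/{n}0c.png",cv2.resize(c,None,fx=4 if n=="top" else 3.5,fy=4 if n=="top" else 3.5,interpolation=cv2.INTER_CUBIC))
im=cv2.imread("pics/top0.png");hsv=cv2.cvtColor(im,cv2.COLOR_BGR2HSV)
for n,box in (("top",(250,200,335,280)),("side",(270,195,340,255))):
    im=cv2.imread(f"pics/{n}0.png");hsv=cv2.cvtColor(im,cv2.COLOR_BGR2HSV)
    C=cam(n)
    m=cv2.inRange(hsv,(100,120,70),(125,255,255)); mm=np.zeros_like(m);x0,y0,x1,y1=box;mm[y0:y1,x0:x1]=m[y0:y1,x0:x1]
    cs,_=cv2.findContours(mm,cv2.RETR_EXTERNAL,cv2.CHAIN_APPROX_NONE); c=max(cs,key=cv2.contourArea)
    h=cv2.convexHull(c); 
    P=onz(C,h.reshape(-1,2),0.0985)[:,:2].astype(np.float32)
    (cx,cy),r=cv2.minEnclosingCircle(P); print(n,"cover",cx,cy,r, cv2.minAreaRect(P))
    # dark inside
    hm=np.zeros_like(m);cv2.fillPoly(hm,[h],255)
    b=cv2.inRange(hsv,(0,0,0),(180,255,60))&hm
    cs,_=cv2.findContours(b,cv2.RETR_EXTERNAL,cv2.CHAIN_APPROX_NONE); c=max(cs,key=cv2.contourArea)
    P=onz(C,c.reshape(-1,2),0.1225)[:,:2].astype(np.float32)
    print("bar",cv2.minAreaRect(P), cv2.minAreaRect(c))
E
```

```text
top cover 0.4768487811088562 -0.15874649584293365 0.04609980434179306 ((0.4765944480895996, -0.15943196415901184), (0.08918730914592743, 0.08818289637565613), 2.587533712387085)Traceback (most recent call last):
  File "<stdin>", line 17, in <module>
ValueError: max() iterable argument is empty
```

View pics/top0c.png

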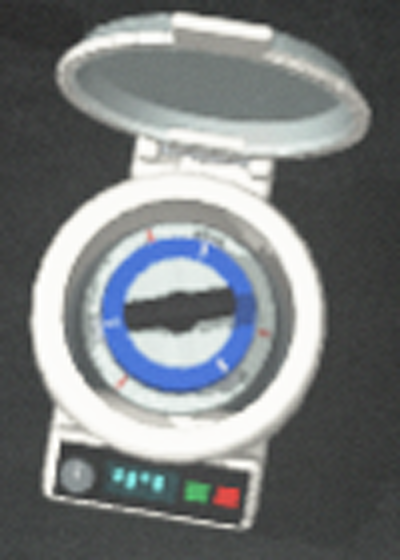

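View pics/side0c.png

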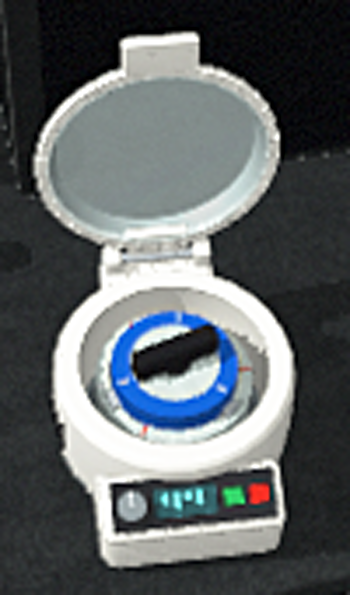

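```bash
python3 - <<'E'
from h import *
s=ctrl.get_state(); print("tool axes\n",R.from_quat(s["tcp_rot"]).as_matrix().round(3))
for n,box in (("top",(250,200,335,280)),("side",(280,200,330,255))):
    im=cv2.imread(f"pics/{n}0.png");hsv=cv2.cvtColor(im,cv2.COLOR_BGR2HSV)
    C=cam(n);x0,y0,x1,y1=box
    m=cv2.inRange(hsv,(100,120,70),(125,255,255)); mm=np.zeros_like(m);mm[y0:y1,x0:x1]=m[y0:y1,x0:x1]
    cs,_=cv2.findContours(mm,cv2.RETR_EXTERNAL,cv2.CHAIN_APPROX_NONE); c=max(cs,key=cv2.contourArea)
    h=cv2.convexHull(c); 
    P=onz(C,h.reshape(-1,2),0.0985)[:,:2].astype(np.float32)
    print(n,"cover minrect",cv2.minAreaRect(P),"ell",cv2.fitEllipse(P))
    hm=np.zeros_like(m);cv2.fillPoly(hm,[h],255)
    for t in (70,90):
        b=((hsv[:,:,2]<t)&(hm>0)).astype(np.uint8)*255
        cs,_=cv2.findContours(b,cv2.RETR_EXTERNAL,cv2.CHAIN_APPROX_NONE)
        if not cs: continue
        c=max(cs,key=cv2.contourArea)
        print(t,"px",cv2.minAreaRect(c),cv2.boundingRect(c))
        P=onz(C,c.reshape(-1,2),0.118)[:,:2].astype(np.float32); print("  ",cv2.minAreaRect(P))
# rough points
C=cam("top");S=cam("side")
o=np.array([245,165]);p=lambda x,y:o+np.array([x,y])/4
os_=np.array([255,125]);q=lambda x,y:os_+np.array([x,y])/3.5
def tri(a,b):
    o1,d1=ray(C,[a]);o2,d2=ray(S,[b]);d1=d1[0]/np.linalg.norm(d1[0]);d2=d2[0]/np.linalg.norm(d2[0])
    t=np.linalg.lstsq(np.c_[d1,-d2],o2-o1,rcond=None)[0]
    a=o1+d1*t[0];b=o2+d2*t[1];return ((a+b)/2).round(4),np.linalg.norm(a-b).round(4)
print("tab top L",tri(p(172,20),q(122,40)),"R",tri(p(270,28),q(197,35)))
print("panel far corners z~?",tri(p(45,497),q(103,565)))
print("mw top front left",tri((270,97),(247,45)), "mw top front right",tri((473,133),(425,90)))
print("mw front bottom",tri((268,150),(252,167)))
E
```

```text
tool axes
 [[-0.001 -0.965  0.261]
 [-0.002  0.261  0.965]
 [-1.     0.    -0.002]]
top cover minrect ((0.4765944480895996, -0.15943196415901184), (0.08918730914592743, 0.08818289637565613), 2.587533712387085) ell ((0.47700315713882446, -0.15868516266345978), (0.09017293155193329, 0.09184518456459045), 83.0073471069336)
70 px ((290.0, 246.0), (0.0, 0.0), 0.0) (290, 246, 1, 1)
   ((0.4672210216522217, -0.1606227308511734), (0.0, 0.0), 0.0)
90 px ((289.5000305175781, 242.5), (8.973817825317383, 26.436382293701172), 75.96376037597656) (276, 237, 27, 11)
   ((0.4754943549633026, -0.1591855138540268), (0.0212510135024786, 0.06204414367675781), 16.808481216430664)
side cover minrect ((0.47429710626602173, -0.160952627658844), (0.08932510763406754, 0.1008012667298317), 76.44903564453125) ell ((0.47463300824165344, -0.16028082370758057), (0.0929645299911499, 0.10252120345830917), 70.86719512939453)
70 px ((304.9315185546875, 226.15069580078125), (9.831457138061523, 25.04680633544922), 69.44395446777344) (293, 218, 24, 16)
   ((0.47299879789352417, -0.16153502464294434), (0.028624357655644417, 0.06637871265411377), 10.887553215026855)
90 px ((304.9383544921875, 226.3356170654297), (10.18257999420166, 25.63201141357422), 69.44395446777344) (293, 218, 25, 16)
   ((0.4723784923553467, -0.16101714968681335), (0.029647093266248703, 0.06763016432523727), 10.887553215026855)
tab top L (array([ 0.5899, -0.1486,  0.3148]), np.float64(0.0019)) R (array([ 0.5897, -0.1989,  0.3088]), np.float64(0.0028))
panel far corners z~? (array([ 0.3693, -0.0829,  0.0255]), np.float64(0.0005))
mw top front left (array([ 0.6649, -0.0956,  0.5005]), np.float64(0.0323)) mw top front right (array([ 0.7013, -0.543 ,  0.2943]), np.float64(0.0016))
mw front bottom (array([ 0.7113, -0.0835,  0.1023]), np.float64(0.0269))
```

```bash
cat > plan.py <<'E'
from h import *
def plan(way, q=1, step=1.0, rows0=None):
    """way: list of (x,y,z,yaw_deg of tool y axis, or None to keep). tool pointing down."""
    s=ctrl.get_state();M=R.from_quat(s["tcp_rot"]).as_matrix();p=s["eef_pos"].copy()
    yaw=np.degrees(np.arctan2(M[1,1],M[0,1]));out=[]
    for x,y,z,w in way:
        tgt=np.array([x,y,z]); w=yaw if w is None else w
        n=int(np.ceil(max(np.linalg.norm(tgt-p)/0.0245/step,abs(yaw-w)/5/step,1)-1e-6))
        for i in range(n):
            d=(tgt-p)/(n-i); dy=(w-yaw)/(n-i)
            a=np.radians(yaw);Y=np.array([np.cos(a),np.sin(a),0]);X=np.array([0,0,-1.]);Z=np.cross(X,Y)
            r=[np.clip(round(float(v)/0.025,2),-1,1) for v in (d@X,d@Y,d@Z)]+[np.clip(round(-dy/5,2),-1,1)]
            p=p+0.025*(r[0]*X+r[1]*Y+r[2]*Z);yaw-=5*r[3];out.append(r)
    print(len(out));
    for i in range(0,len(out),20): print(",".join(f"{v:g}" for r in out[i:i+20] for v in r))
    print("end",p,yaw)
def st():
    s=ctrl.get_state();M=R.from_quat(s["tcp_rot"]).as_matrix()
    print("t",round(s["time"],2),"p",s["eef_pos"].round(4),"yaw",np.degrees(np.arctan2(M[1,1],M[0,1])).round(2),"x",M[:,0].round(3),"F",s["contact_force"].round(1),"T",s["wrist_torque"].round(2),"open",round(s["opening"],3)); return s
E
python3 -c "
from plan import *
plan([(0.43,0.25,0.24,125),(0.476,-0.16,0.235,100)])"
```

```text
37
0.01,-0.7,-0.64,0.4,0.01,-0.72,-0.62,0.4,0.01,-0.74,-0.59,0.4,0.01,-0.76,-0.57,0.4,0.01,-0.78,-0.54,0.4,0.01,-0.8,-0.51,0.4,0.01,-0.82,-0.48,0.4,0.01,-0.84,-0.45,0.4,0.01,-0.85,-0.42,0.4,0.01,-0.86,-0.39,0.4,0.01,-0.88,-0.36,0.4,0.01,-0.89,-0.33,0.4,0.01,-0.9,-0.3,0.4,0.01,-0.91,-0.27,0.4,0,-0.92,-0.24,0.4,0.01,-0.93,-0.21,0.4,0,-0.94,-0.18,0.39,0.01,-0.94,-0.14,0.4,0,-0.94,-0.11,0.39,0.01,-0.95,-0.08,0.4
0.01,-0.85,-0.46,0.29,0.01,-0.86,-0.44,0.29,0.01,-0.88,-0.42,0.29,0.01,-0.89,-0.4,0.29,0.01,-0.89,-0.38,0.3,0.01,-0.9,-0.35,0.29,0.01,-0.91,-0.33,0.3,0.01,-0.92,-0.31,0.29,0.01,-0.93,-0.28,0.3,0.01,-0.94,-0.26,0.29,0.01,-0.94,-0.23,0.3,0.01,-0.95,-0.21,0.29,0.02,-0.95,-0.18,0.3,0.01,-0.96,-0.16,0.29,0.02,-0.96,-0.14,0.3,0.01,-0.97,-0.11,0.29,0.02,-0.97,-0.09,0.3
end [ 0.47589106 -0.16000096  0.23497798] 99.98555454360975
```

{"api": "move_arm", "payload": {
  "commands": [0,-0.7,-0.64,0.4,0,-0.72,-0.62,0.4,0,-0.74,-0.59,0.4,0,-0.76,-0.57,0.4,0,-0.78,-0.54,0.4,0,-0.8,-0.51,0.4,0,-0.82,-0.48,0.4,0,-0.84,-0.45,0.4,0,-0.85,-0.42,0.4,0,-0.86,-0.39,0.4,0,-0.88,-0.36,0.4,0,-0.89,-0.33,0.4,0,-0.9,-0.3,0.4,0,-0.91,-0.27,0.4,0,-0.92,-0.24,0.4,0,-0.93,-0.21,0.4,0,-0.94,-0.18,0.4,0,-0.94,-0.14,0.4,0,-0.94,-0.11,0.4,0,-0.95,-0.08,0.4],
  "jaw": 45
}}

```text
time: 2.65
eef_pos: [0.4304, 0.249, 0.2454]
tcp_rot: [-0.211, 0.675, 0.211, 0.675]
contact_force: [0.5, 0.4, -0.0]
opening: 0.529
```

{"api": "move_arm", "payload": {
  "commands": [0,-0.85,-0.46,0.3,0,-0.86,-0.44,0.3,0,-0.88,-0.42,0.3,0,-0.89,-0.4,0.3,0,-0.89,-0.38,0.3,0,-0.9,-0.35,0.3,0,-0.91,-0.33,0.3,0,-0.92,-0.31,0.3,0,-0.93,-0.28,0.3,0,-0.94,-0.26,0.3,0,-0.94,-0.23,0.3,0,-0.95,-0.21,0.3,0,-0.95,-0.18,0.3,0.1,-0.96,-0.16,0.3,0.1,-0.96,-0.14,0.3,0.1,-0.97,-0.11,0.3,0.1,-0.97,-0.09,0.3,0,0,0,0]
}}

```text
time: 4.9
eef_pos: [0.4727, -0.1614, 0.2352]
tcp_rot: [-0.057, 0.705, 0.057, 0.705]
contact_force: [-0.3, 0.1, -0.2]
opening: 0.528
```

```bash
python3 - <<'E'
from plan import *
s=st()
cv2.imwrite("pics/w1.png",ctrl.read_camera("wrist")[:,:,::-1])
E
```

```text
t 4.9 p [ 0.4727 -0.1614  0.2352] yaw 99.2 x [-0.  0. -1.] F [-0.3  0.1 -0.2] T [-0.01  0.02 -0.  ] open 0.528
```

View pics/w1.png

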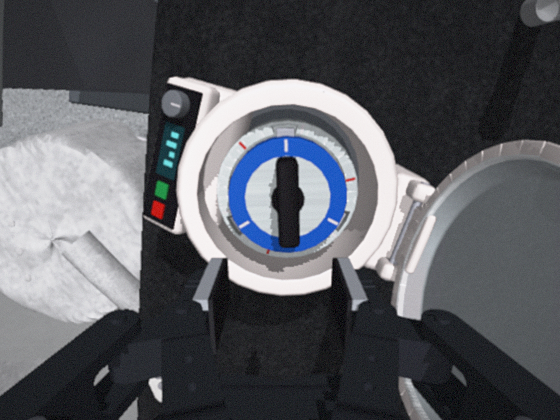

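The wrist view shows the bar running from about (287,157) to (289,247), close to parallel with the tool's y axis. The blue ring's centre is at about (288,193).

```bash
python3 - <<'E'
from plan import *
s=st();C=cam("wrist",s)
im=cv2.imread("pics/w1.png");hsv=cv2.cvtColor(im,cv2.COLOR_BGR2HSV)
m=cv2.inRange(hsv,(100,120,70),(125,255,255));m[300:]=0;m[:,:215]=0;m[:,360:]=0
cs,_=cv2.findContours(m,cv2.RETR_EXTERNAL,cv2.CHAIN_APPROX_NONE);h=cv2.convexHull(max(cs,key=cv2.contourArea))
P=onz(C,h.reshape(-1,2),0.0985)[:,:2].astype(np.float32);print("cover",cv2.fitEllipse(P),cv2.minEnclosingCircle(P))
b=np.zeros_like(m);cv2.fillPoly(b,[h],255);b&=cv2.inRange(hsv,(0,0,0),(180,255,60))
cs,_=cv2.findContours(b,cv2.RETR_EXTERNAL,cv2.CHAIN_APPROX_NONE);c=max(cs,key=cv2.contourArea)
print(cv2.boundingRect(c))
P=onz(C,c.reshape(-1,2),0.1225)[:,:2].astype(np.float32);print("bar",cv2.minAreaRect(P))
# long edges: left & right columns per row, away from the knob
for rr in (range(162,182),range(214,242)):
    L=[];Rr=[]
    for r in rr:
        x=np.where(b[r]>0)[0]
        if len(x): L.append((x.min(),r));Rr.append((x.max(),r))
    for E in (L,Rr):
        W=onz(C,E,0.1225);f=cv2.fitLine(W[:,:2].astype(np.float32),cv2.DIST_HUBER,0,.01,.01).ravel();print(np.degrees(np.arctan2(f[1],f[0]))%180,f[2:],E[0],E[-1])
# chamber/hinge direction: red ticks
r=cv2.inRange(hsv,(0,90,90),(8,255,255))|cv2.inRange(hsv,(172,90,90),(180,255,255));r[:100]=0;r[:,:215]=0;r[270:]=0;r[:,380:]=0
n,l,stt,ce=cv2.connectedComponentsWithStats(r)
for i in range(1,n):
    if stt[i,4]>3: print("red",ce[i],stt[i,4],onz(C,[ce[i]],0.0825)[0].round(4))
cv2.imwrite("pics/w1c.png",cv2.resize(im[90:300,200:380],None,fx=3.2,fy=2.8))
E
```

```text
t 4.95 p [ 0.4727 -0.1605  0.2352] yaw 99.26 x [-0.     0.001 -1.   ] F [-0.2  0.6 -0.3] T [-0.01  0.03  0.03] open 0.528
cover ((0.4775926172733307, -0.15625064074993134), (0.09125501662492752, 0.09250907599925995), 8.79587173461914) ((0.4772697687149048, -0.15613847970962524), 0.0464857779443264)
(272, 157, 32, 91)
bar ((0.47711360454559326, -0.15501487255096436), (0.021781526505947113, 0.06602130085229874), 8.915876388549805)
99.150536 [ 0.46624842 -0.13386543] (np.int64(277), 162) (np.int64(277), 181)
100.02501 [ 0.48006195 -0.13301326] (np.int64(296), 162) (np.int64(297), 181)
101.770615 [ 0.47395626 -0.17403318] (np.int64(278), 214) (np.int64(279), 241)
100.14393 [ 0.48784828 -0.17276213] (np.int64(298), 214) (np.int64(298), 241)
red [242. 145.] 19 [ 0.4366 -0.1246  0.0825]
red [349.71428571 179.28571429] 21 [ 0.5262 -0.1378  0.0825]
red [267.5 251.5] 8 [ 0.4701 -0.211   0.0825]
```

```bash
python3 -c "
from plan import *
plan([(0.477,-0.1575,0.21,100),(0.477,-0.1575,0.116,100)],step=0.8)"
```

```text
7
0.5,0.05,0.09,-0.07,0.51,0.04,0.1,-0.08,0.75,0,-0,0,0.75,0,-0,0,0.75,0,-0,0,0.75,0,-0,0,0.76,0,-0,0
end [ 0.47704689 -0.15751824  0.11596383] 100.01183335158348
```

{"api": "move_arm", "payload": {
  "commands": [0.5,0.05,0.1,-0.1,0.5,0.05,0.1,0,0.75,0,0,0,0.75,0,0,0,0.75,0,0,0,0.75,0,0,0,0.75,0,0,0,0,0,0,0,0,0,0,0]
}}

```text
time: 6.08
eef_pos: [0.4779, -0.1565, 0.1166]
tcp_rot: [-0.061, 0.704, 0.061, 0.704]
contact_force: [0.4, 0.2, 1.6]
opening: 0.524
```

```bash
python3 - <<'E'
from plan import *
s=st()
cv2.imwrite("pics/w2.png",ctrl.read_camera("wrist")[:,:,::-1])
cv2.imwrite("pics/s2.png",cv2.resize(ctrl.read_camera("side")[60:310,200:420,::-1],None,fx=2.4,fy=2.4,interpolation=cv2.INTER_CUBIC))
E
```

```text
t 6.08 p [ 0.4779 -0.1565  0.1166] yaw 99.91 x [-0. -0. -1.] F [0.4 0.2 1.6] T [-0.04 -0.    0.05] open 0.524
```

View pics/w2.png

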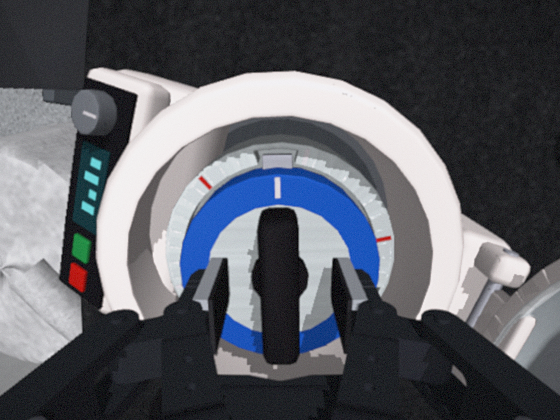

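View pics/s2.png

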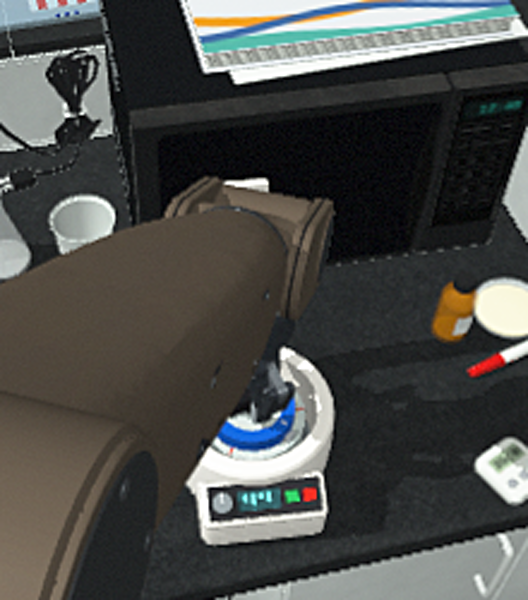

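{"api": "move_arm", "payload": {
  "commands": [0,0,0,0,0,0,0,0,0,0,0,0,0,0,0,0,0,0,0,0,0,0,0,0],
  "jaw": 5,
  "force": 60
}}

```text
time: 6.92
eef_pos: [0.4781, -0.1568, 0.1168]
tcp_rot: [-0.061, 0.704, 0.061, 0.705]
contact_force: [0.4, 0.2, 2.3]
opening: 0.169
```

```bash
python3 - <<'E'
from plan import *
s=st()
cv2.imwrite("pics/w3.png",ctrl.read_camera("wrist")[:,:,::-1])
E
```

```text
t 6.92 p [ 0.4781 -0.1568  0.1168] yaw 99.88 x [ 0.001 -0.    -1.   ] F [0.4 0.2 2.3] T [-0.02  0.03 -0.07] open 0.169
```

View pics/w3.png

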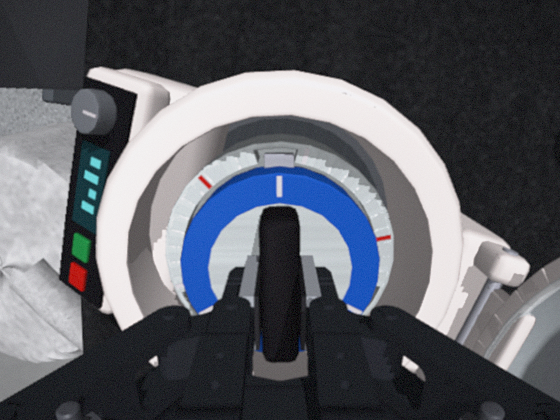

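{"api": "move_arm", "payload": {
  "commands": [0.18,0,0,0,0.18,0,0,0,0.18,0,0,0,0,0,0,0,0,0,0,0]
}}

```text
time: 7.6
eef_pos: [0.4782, -0.1568, 0.1044]
tcp_rot: [-0.061, 0.704, 0.061, 0.704]
contact_force: [-2.0, 1.3, 11.3]
opening: 0.167
```

```bash
python3 -c "
from plan import *
st()"
```

```text
t 7.6 p [ 0.4782 -0.1568  0.1044] yaw 99.9 x [-0. -0. -1.] F [-2.   1.3 11.3] T [ 0.23  0.57 -0.02] open 0.167
```

{"api": "move_arm", "payload": {
  "commands": [0.05,0,0,0,0,0,0,0.5,0,0,0,0.7,0,0,0,0.8,0,0,0,0.8,0,0,0,0.8,0,0,0,0,0,0,0,0]
}}

```text
time: 8.6
eef_pos: [0.4795, -0.1576, 0.104]
tcp_rot: [0.049, 0.704, -0.051, 0.707]
contact_force: [-1.1, -0.5, 10.0]
opening: 0.168
```

```bash
python3 - <<'E'
from plan import *
s=st()
cv2.imwrite("pics/w4.png",ctrl.read_camera("wrist")[:,:,::-1])
E
```

```text
t 8.6 p [ 0.4795 -0.1576  0.104 ] yaw 81.9 x [ 0.004 -0.002 -1.   ] F [-1.1 -0.5 10. ] T [0.05 0.23 0.03] open 0.168
```

View pics/w4.png

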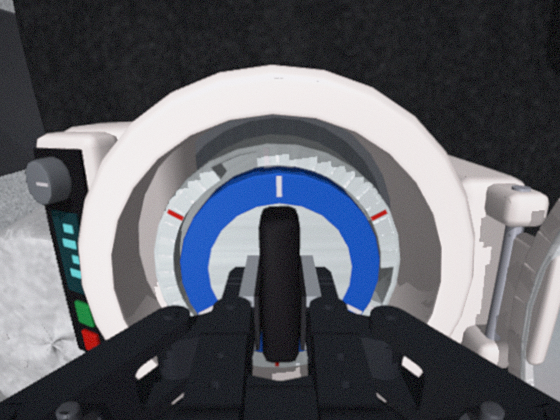

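The cover turns with the gripper: its white tick stays at (279,187) while the red ticks move round. I'll keep turning.

{"api": "move_arm", "payload": {
  "commands": [0.02,0,0,0.6,0,0,0,0.8,0,0,0,0.8,0,0,0,0.8,0,0,0,0.8,0,0,0,0.8,0,0,0,0.8,0,0,0,0.6,0,0,0,0,0,0,0,0]
}}

```text
time: 9.9
eef_pos: [0.4799, -0.1581, 0.1038]
tcp_rot: [0.23, 0.666, -0.231, 0.67]
contact_force: [-0.2, -0.5, 10.5]
opening: 0.172
```

```bash
python3 - <<'E'
from plan import *
s=st()
cv2.imwrite("pics/w5.png",ctrl.read_camera("wrist")[:,:,::-1])
cv2.imwrite("pics/s5.png",cv2.resize(ctrl.read_camera("top")[120:310,200:380,::-1],None,fx=3,fy=3,interpolation=cv2.INTER_CUBIC))
E
```

```text
t 9.9 p [ 0.4799 -0.1581  0.1038] yaw 51.91 x [ 0.005 -0.003 -1.   ] F [-0.2 -0.5 10.5] T [-0.12  0.11 -0.05] open 0.172
```

View pics/w5.png

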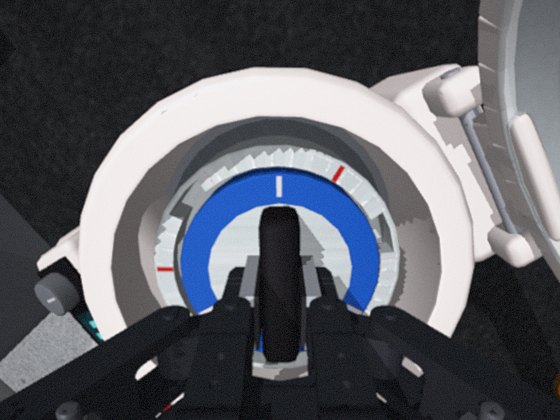

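View pics/s5.png

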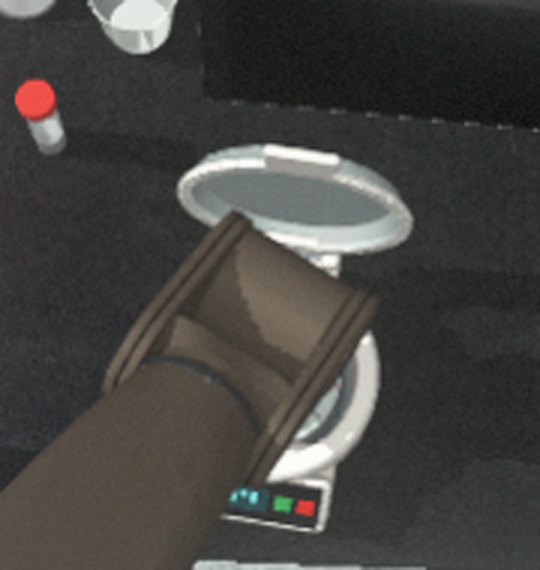

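{"api": "move_arm", "payload": {
  "commands": [0,0,0,0.8,0,0,0,0.8,0,0,0,0.8,0,0,0,0.8,0,0,0,0.8,0,0,0,0.8,0,0,0,0.8,0,0,0,0.4,0,0,0,0,0,0,0,0]
}}

```text
time: 11.25
eef_pos: [0.48, -0.1582, 0.1039]
tcp_rot: [0.396, 0.584, -0.396, 0.588]
contact_force: [0.2, -1.1, 11.6]
opening: 0.168
```

```bash
python3 - <<'E'
from plan import *
s=st()
cv2.imwrite("pics/w6.png",ctrl.read_camera("wrist")[:,:,::-1])
E
```

```text
t 11.25 p [ 0.48   -0.1582  0.1039] yaw 21.92 x [ 0.005 -0.004 -1.   ] F [ 0.2 -1.1 11.6] T [-0.12  0.22 -0.02] open 0.168
```

View pics/w6.png

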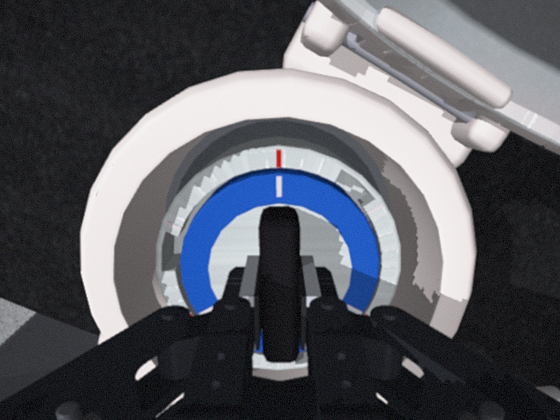

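The white tick at (279,187) now lines up with the red mark at (279,158). I'll turn a little further to feel the stop.

{"api": "move_arm", "payload": {
  "commands": [0,0,0,0.4,0,0,0,0.4,0,0,0,0,0,0,0,0]
}}

```text
time: 11.8
eef_pos: [0.4799, -0.1579, 0.1039]
tcp_rot: [0.415, 0.57, -0.415, 0.575]
contact_force: [0.2, -0.1, 11.3]
opening: 0.169
```

```bash
python3 - <<'E'
from plan import *
s=st()
cv2.imwrite("pics/w7.png",ctrl.read_camera("wrist")[100:300,200:360,::-1])
E
```

```text
t 11.8 p [ 0.4799 -0.1579  0.1039] yaw 18.12 x [ 0.004 -0.004 -1.   ] F [ 0.2 -0.1 11.3] T [0.06 0.14 0.7 ] open 0.169
```

View pics/w7.png

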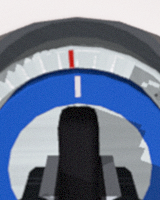

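{"api": "move_arm", "payload": {
  "commands": [0,0,0,-0.3,0,0,0,0,-0.1,0,0,0,0,0,0,0]
}}

```text
time: 12.35
eef_pos: [0.4799, -0.1579, 0.1061]
tcp_rot: [0.409, 0.575, -0.408, 0.579]
contact_force: [0.2, -0.7, 9.6]
opening: 0.176
```

{"api": "move_arm", "payload": {
  "commands": [0,0,0,0,0,0,0,0,0,0,0,0,0,0,0,0],
  "jaw": 40
}}

```text
time: 12.85
eef_pos: [0.4773, -0.1563, 0.1031]
tcp_rot: [0.409, 0.578, -0.409, 0.577]
contact_force: [-0.1, 0.0, -0.4]
opening: 0.466
```

```bash
python3 - <<'E'
from plan import *
s=st()
cv2.imwrite("pics/w8.png",ctrl.read_camera("wrist")[:,:,::-1])
E
```

```text
t 12.85 p [ 0.4773 -0.1563  0.1031] yaw 19.39 x [-0.001  0.001 -1.   ] F [-0.1  0.  -0.4] T [ 0.   -0.01 -0.05] open 0.466
```

View pics/w8.png

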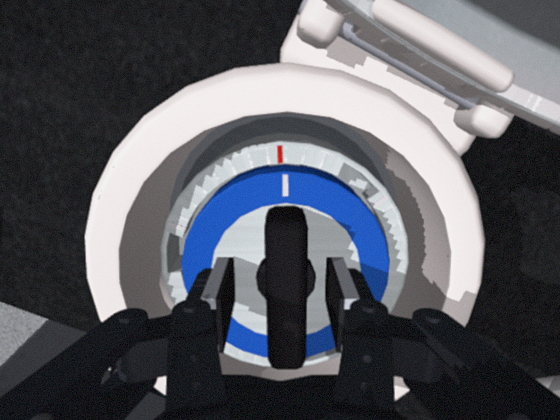

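{"api": "move_arm", "payload": {
  "commands": [-0.5,0,0,0,-0.9,0,0,0,-0.9,0,0,0,-0.9,0,0,0,-0.9,0,0,0,-0.9,0,0,0,-0.3,0,0,0,0,0,0,0]
}}

```text
time: 13.9
eef_pos: [0.4779, -0.1566, 0.2369]
tcp_rot: [0.409, 0.577, -0.409, 0.577]
contact_force: [0.7, 0.0, -0.8]
opening: 0.468
```

```bash
python3 - <<'E'
from plan import *
s=st();C=cam("wrist",s)
im=ctrl.read_camera("wrist")[:,:,::-1].copy()
cv2.imwrite("pics/w9.png",im)
hsv=cv2.cvtColor(im,cv2.COLOR_BGR2HSV)
m=cv2.inRange(hsv,(100,120,70),(125,255,255));m[300:]=0;m[:,:215]=0;m[:,370:]=0
cs,_=cv2.findContours(m,cv2.RETR_EXTERNAL,cv2.CHAIN_APPROX_NONE);h=cv2.convexHull(max(cs,key=cv2.contourArea))
for z in (.0865,.0905,.0985):
    P=onz(C,h.reshape(-1,2),z)[:,:2].astype(np.float32);print(z,"cover",cv2.fitEllipse(P))
b=np.zeros_like(m);cv2.fillPoly(b,[h],255);b&=cv2.inRange(hsv,(0,0,0),(180,255,60))
cs,_=cv2.findContours(b,cv2.RETR_EXTERNAL,cv2.CHAIN_APPROX_NONE);c=max(cs,key=cv2.contourArea)
for z in (.1105,.1145,.1225):
    P=onz(C,c.reshape(-1,2),z)[:,:2].astype(np.float32);print("bar",z,cv2.minAreaRect(P))
for r in (cv2.inRange(hsv,(0,90,90),(8,255,255))|cv2.inRange(hsv,(172,90,90),(180,255,255)),):
    n,l,t,ce=cv2.connectedComponentsWithStats(r)
    for i in range(1,n):
        if t[i,4]>5 and 200<ce[i][0]<380 and ce[i][1]>100: print("red",ce[i],t[i,4],onz(C,[ce[i]],.0825)[0].round(4))
E
```

```text
t 13.9 p [ 0.4779 -0.1566  0.2369] yaw 19.39 x [ 0.001 -0.001 -1.   ] F [ 0.7  0.  -0.8] T [ 0.01 -0.02  0.04] open 0.468
0.0865 cover ((0.4782077372074127, -0.15847671031951904), (0.09281555563211441, 0.09382447600364685), 117.04625701904297)
0.0905 cover ((0.4791940748691559, -0.15809860825538635), (0.09148243814706802, 0.09247689694166183), 117.0460433959961)
0.0985 cover ((0.4811667203903198, -0.15734241902828217), (0.08881623297929764, 0.08978167921304703), 117.04608154296875)
bar 0.1105 ((0.47981905937194824, -0.15783552825450897), (0.06658520549535751, 0.02225080505013466), 20.184391021728516)
bar 0.1145 ((0.4808730483055115, -0.15743188560009003), (0.06553863734006882, 0.021901076659560204), 20.184452056884766)
bar 0.1225 ((0.4829810857772827, -0.15662449598312378), (0.06344553828239441, 0.02120163105428219), 20.18434715270996)
red [278.77272727 131.27272727] 22 [ 0.5263 -0.1389  0.0825]
red [336.2  223.35] 20 [ 0.4704 -0.2098  0.0825]
red [229.38888889 227.38888889] 18 [ 0.4371 -0.1259  0.0825]
red [276.97101449 309.07971014] 138 [ 0.3755 -0.1901  0.0825]
```

View pics/w9.png

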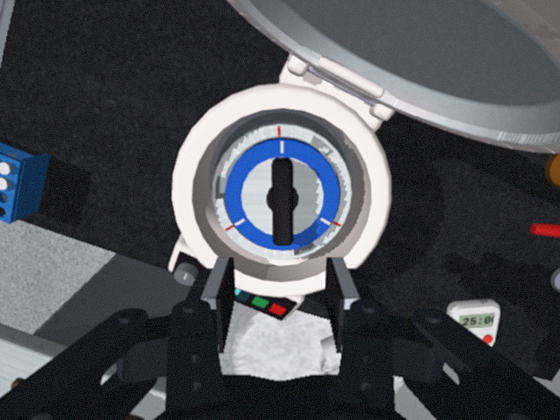

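The wrist view shows the white ticks on the red marks and the bar at 20.2°, against 21.7° for the rotor marks. The ring's scale puts the cover top near z = 0.0908, so its origin is about 43 mm above the rotor's, which is the locked height. Next is the lid.

```bash
python3 - <<'E'
from plan import *
C=cam("top")
print("mw bottom edge",onz(C,[(268,150),(300,153),(400,163)],0.0).round(3))
print("mw top edge .294",onz(C,[(270,97),(473,133)],0.294).round(3))
plan([(0.478,-0.157,0.40,40),(0.605,-0.175,0.40,82)])
E
```

```text
mw bottom edge [[ 0.744 -0.092  0.   ]
 [ 0.74  -0.179  0.   ]
 [ 0.725 -0.45   0.   ]]
mw top edge .294 [[ 0.76  -0.102  0.294]
 [ 0.701 -0.544  0.294]]
16
-0.94,0,0,-0.59,-0.94,0,0,-0.59,-0.94,0,0.01,-0.59,-0.94,0,0,-0.59,-0.93,0,0.01,-0.59,-0.94,0,0,-0.59,-0.93,0,0.01,-0.58,-0,0.38,0.42,-0.93,-0,0.35,0.45,-0.93,-0,0.31,0.48,-0.93,-0,0.27,0.5,-0.94,-0,0.22,0.53,-0.93,-0,0.18,0.54,-0.94,-0,0.14,0.55,-0.93,-0,0.09,0.57,-0.94,-0,0.05,0.57,-0.93
end [ 0.60505997 -0.17489166  0.39989249] 81.98665792548022
```

Microwave front is at about x = 0.74 here, so there is room behind the lid.

{"api": "move_arm", "payload": {
  "commands": [-0.94,0,0,-0.59,-0.94,0,0,-0.59,-0.94,0,0,-0.59,-0.94,0,0,-0.59,-0.94,0,0,-0.59,-0.94,0,0,-0.59,-0.93,0,0,-0.58,0,0.38,0.42,-0.93,0,0.35,0.45,-0.93,0,0.31,0.48,-0.93,0,0.27,0.5,-0.94,0,0.22,0.53,-0.93,0,0.18,0.54,-0.94,0,0.14,0.55,-0.93,0,0.09,0.57,-0.94,0,0.05,0.57,-0.93,0,0,0,0],
  "jaw": 0,
  "force": 40
}}

```text
time: 16.08
eef_pos: [0.6051, -0.1744, 0.3983]
tcp_rot: [0.05, 0.707, -0.049, 0.704]
contact_force: [-0.1, 0.4, 0.5]
opening: 0.003
```

```bash
python3 - <<'E'
from plan import *
s=st()
cv2.imwrite("pics/w10.png",ctrl.read_camera("wrist")[:,:,::-1])
cv2.imwrite("pics/t10.png",cv2.resize(ctrl.read_camera("top")[120:310,200:380,::-1],None,fx=3,fy=3,interpolation=cv2.INTER_CUBIC))
E
```

```text
t 16.07 p [ 0.6051 -0.1744  0.3983] yaw 81.95 x [-0.003  0.002 -1.   ] F [-0.1  0.4  0.5] T [-0.01  0.01 -0.03] open 0.003
```

View pics/w10.png

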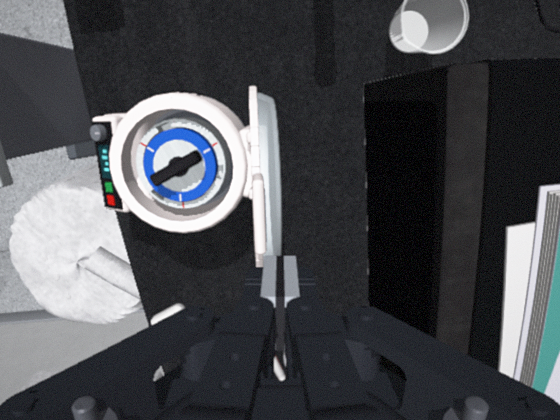

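View pics/t10.png

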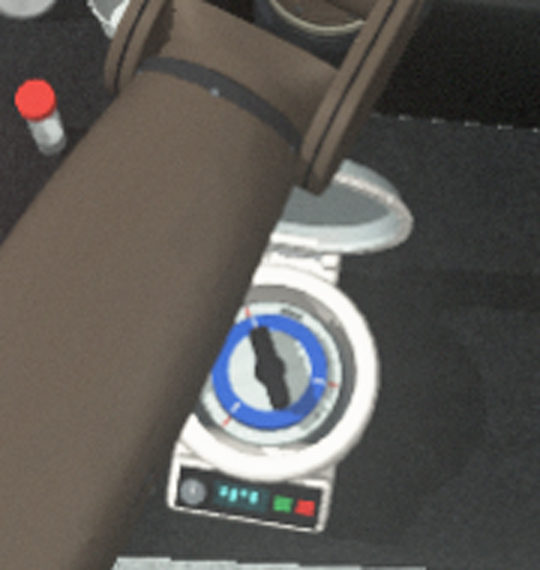

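```bash
python3 - <<'E'
from plan import *
s=st();C=cam("wrist",s)
for uv in [(257,190),(265,262),(281,190),(281,240),(280,375),(365,240)]:
    print(uv,[onz(C,[uv],z)[0].round(4).tolist() for z in (.22,.26,.30,.31)])
print(proj(C,[[.59,-.149,.312],[.59,-.199,.312],[.60,-.149,.312],[.60,-.199,.312]]))
im=cv2.imread("pics/w10.png");cv2.imwrite("pics/w10c.png",cv2.resize(im[220:400,200:360],None,fx=4,fy=3.3))
E
```

```text
t 16.18 p [ 0.6046 -0.1743  0.3993] yaw 81.92 x [-0.002  0.001 -1.   ] F [-0.6 -0.1 -0.4] T [-0.05 -0.04  0.03] open -0.0
(257, 190) [[0.5837, -0.1731, 0.22], [0.5878, -0.1638, 0.26], [0.5918, -0.1545, 0.3], [0.5929, -0.1522, 0.31]]
(265, 262) [[0.58, -0.2435, 0.22], [0.5846, -0.225, 0.26], [0.5891, -0.2066, 0.3], [0.5903, -0.2019, 0.31]]
(281, 190) [[0.6049, -0.1761, 0.22], [0.6062, -0.1664, 0.26], [0.6075, -0.1567, 0.3], [0.6078, -0.1543, 0.31]]
(281, 240) [[0.5982, -0.2234, 0.22], [0.6004, -0.2075, 0.26], [0.6026, -0.1917, 0.3], [0.6031, -0.1877, 0.31]]
(280, 375) [[0.5753, -0.3784, 0.22], [0.5805, -0.3424, 0.26], [0.5856, -0.3064, 0.3], [0.5869, -0.2974, 0.31]]
(365, 240) [[0.6758, -0.2345, 0.22], [0.6679, -0.2172, 0.26], [0.66, -0.1999, 0.3], [0.658, -0.1956, 0.31]]
[[251.4690263  186.50449213]
 [263.79879822 259.34963695]
 [267.34703446 184.29679551]
 [278.72391083 257.43456084]]
```

View pics/w10c.png

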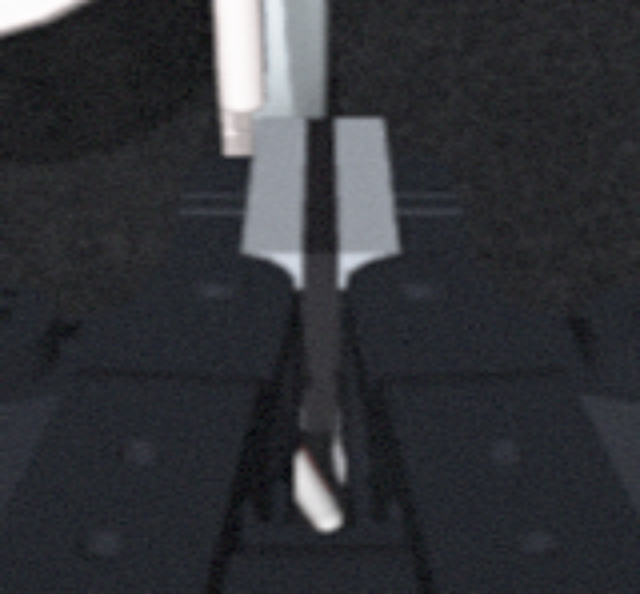

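{"api": "move_arm", "payload": {
  "commands": [0,0,0.66,0,0,0,0.66,0,0,0,0,0,0.7,0,0,0,0.7,0,0,0,0.7,0,0,0,0.7,0,0,0,0.7,0,0,0,0,0,0,0]
}}

```text
time: 17.3
eef_pos: [0.6369, -0.1787, 0.3103]
tcp_rot: [0.05, 0.707, -0.049, 0.704]
contact_force: [0.9, 0.5, 0.0]
opening: -0.002
```

```bash
python3 - <<'E'
from plan import *
s=st()
cv2.imwrite("pics/w11.png",ctrl.read_camera("wrist")[:,:,::-1])
cv2.imwrite("pics/s11.png",cv2.resize(ctrl.read_camera("side")[60:310,200:420,::-1],None,fx=2.4,fy=2.4,interpolation=cv2.INTER_CUBIC))
E
```

```text
t 17.3 p [ 0.6369 -0.1787  0.3103] yaw 81.98 x [-0.004  0.002 -1.   ] F [0.9 0.5 0. ] T [-0.   -0.   -0.03] open -0.002
```

View pics/w11.png

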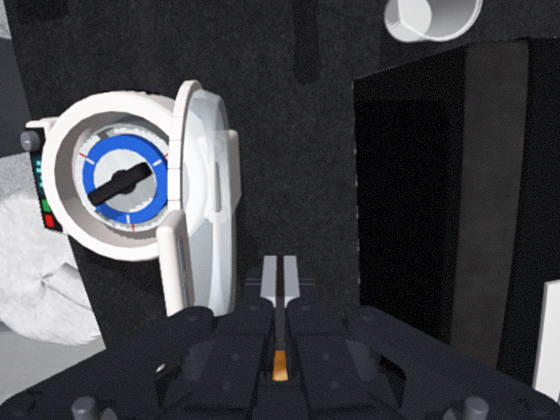

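View pics/s11.png

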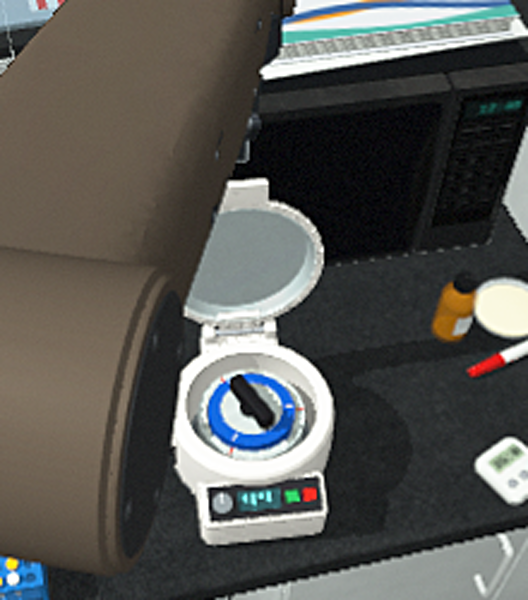

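The fingers hang behind the tab with a gap. The wrist view has the tab at column ~185, the dome edge at ~235 and the fingers at ~280, so I can push now.

{"api": "move_arm", "payload": {
  "commands": [0,0,-0.5,0,0,0,-0.5,0,0,0,-0.4,0,0,0,-0.4,0,0,0,-0.4,0,0,0,-0.4,0,0,0,-0.4,0,0,0,-0.5,0,0.2,0,-0.6,0,0.2,0,-0.6,0]
}}

```text
time: 18.65
eef_pos: [0.5204, -0.1625, 0.303]
tcp_rot: [0.049, 0.705, -0.049, 0.705]
contact_force: [0.7, -0.2, -0.0]
opening: 0.003
```

```bash
python3 - <<'E'
from plan import *
s=st()
cv2.imwrite("pics/w12.png",ctrl.read_camera("wrist")[:,:,::-1])
E
```

```text
t 18.65 p [ 0.5204 -0.1625  0.303 ] yaw 81.99 x [-0. -0. -1.] F [ 0.7 -0.2 -0. ] T [-0.08 -0.06  0.08] open 0.003
```

View pics/w12.png

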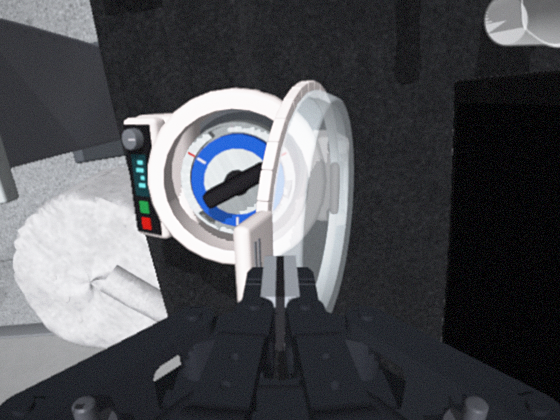

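The lid is moving with the fingers, and the tab is at about (250,260). I'll push on.

{"api": "move_arm", "payload": {
  "commands": [0.25,0,-0.5,0,0.25,0,-0.5,0,0.25,0,-0.45,0,0.25,0,-0.4,0,0.25,0,-0.4,0,0,0,0,0]
}}

```text
time: 19.45
eef_pos: [0.4647, -0.1545, 0.271]
tcp_rot: [0.05, 0.706, -0.049, 0.705]
contact_force: [-0.1, 0.2, 0.8]
opening: 0.002
```

```bash
python3 - <<'E'
from plan import *
s=st()
cv2.imwrite("pics/w13.png",ctrl.read_camera("wrist")[:,:,::-1])
E
```

```text
t 19.45 p [ 0.4647 -0.1545  0.271 ] yaw 81.96 x [-0.001  0.001 -1.   ] F [-0.1  0.2  0.8] T [-0.02  0.   -0.04] open 0.002
```

View pics/w13.png

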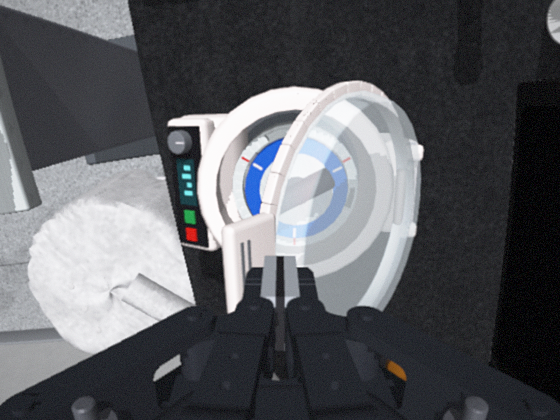

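{"api": "move_arm", "payload": {
  "commands": [-0.8,0,0,0,-0.8,0,0,0,-0.8,0,0,0,0,0,0,0,0,0,0,0,0,0,0,0,0,0,0,0,0,0,0,0]
}}

```text
time: 20.5
eef_pos: [0.4655, -0.1547, 0.3314]
tcp_rot: [0.05, 0.706, -0.049, 0.705]
contact_force: [0.7, 0.1, 0.2]
opening: -0.001
```

```bash
python3 - <<'E'
from plan import *
s=st()
cv2.imwrite("pics/w14.png",ctrl.read_camera("wrist")[:,:,::-1])
E
```

```text
t 20.5 p [ 0.4655 -0.1547  0.3314] yaw 81.99 x [-0.001  0.    -1.   ] F [0.7 0.1 0.2] T [ 0.04 -0.01 -0.  ] open -0.001
```

View pics/w14.png

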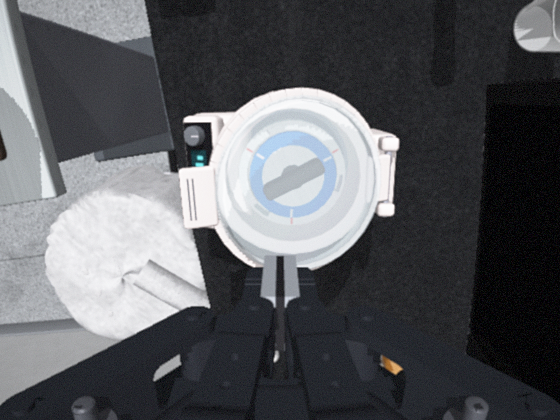

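The lid has sunk over the chamber, with the tab at about (198,197). I'll give it time to settle and move aside so the fixed cameras can check it.

{"api": "move_arm", "payload": {
  "commands": [-0.3,0.8,0,0,0,0.8,0,0,0,0.8,0,0,0,0.8,0,0,0,0.8,0,0,0,0.8,0,0,0,0.8,0,0,0,0.8,0,0,0,0.8,0,0,0,0.8,0,0,0,0.8,0,0,0,0.8,0,0,0,0.8,0,0,0,0.8,0,0,0,0,0,0,0,0,0,0,0,0,0,0]
}}

```text
time: 22.68
eef_pos: [0.5046, 0.1218, 0.3393]
tcp_rot: [0.05, 0.705, -0.05, 0.705]
contact_force: [0.2, -0.5, 0.1]
opening: -0.001
```

```bash
python3 - <<'E'
from plan import *
s=st()
for n,(x,y) in (("top",(245,165)),("side",(255,125))):
    im=ctrl.read_camera(n)[:,:,::-1]
    cv2.imwrite(f"pics/{n}15.png",im)
    cv2.imwrite(f"pics/{n}15c.png",cv2.resize(im[y:y+170,x:x+110],None,fx=3.5,fy=3.5,interpolation=cv2.INTER_CUBIC))
E
```

```text
t 22.68 p [0.5046 0.1218 0.3393] yaw 81.94 x [ 0. -0. -1.] F [ 0.2 -0.5  0.1] T [0.02 0.03 0.01] open -0.001
```

View pics/side15c.png

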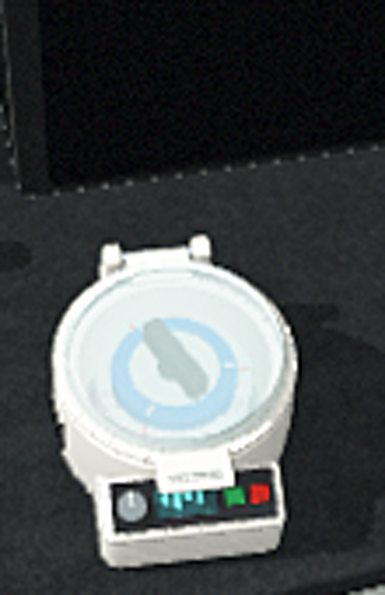

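View pics/top15c.png

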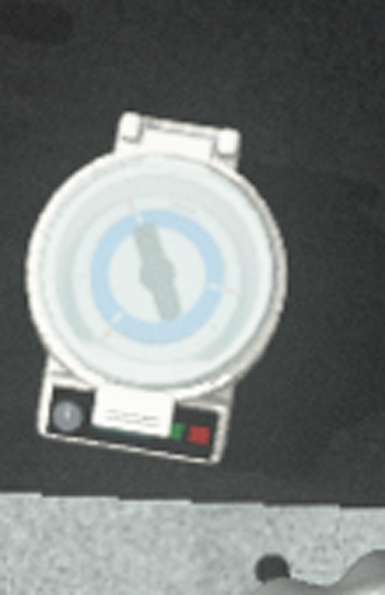

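```bash
python3 - <<'E'
from plan import *
C=cam("top");S=cam("side")
P=lambda x,y:(245+x/3.5,165+y/3.5);Q=lambda x,y:(255+x/3.5,125+y/3.5)
def tri(a,b):
    o1,d1=ray(C,[a]);o2,d2=ray(S,[b]);d1=d1[0]/np.linalg.norm(d1[0]);d2=d2[0]/np.linalg.norm(d2[0])
    t=np.linalg.lstsq(np.c_[d1,-d2],o2-o1,rcond=None)[0]
    a=o1+d1*t[0];b=o2+d2*t[1];return ((a+b)/2).round(4),np.linalg.norm(a-b).round(4)
print("tab corners L",tri(P(94,427),Q(158,482)),"R",tri(P(170,437),Q(233,482)))
# predicted tab outer corners (top face z~.103+/-4) for shut / 0.05 ajar
c=np.array([.4775,-.158]);u=-np.array([np.cos(np.radians(-8)),np.sin(np.radians(-8))]);v=np.array([-u[1],u[0]])
for th in (0,.025,.05):
  for z0 in (.103,.109):
    pts=[]
    for sgn in (1,-1):
        xy=c-.097*u+u*.206*np.cos(th)+v*.026*sgn
        pts.append([*xy,z0+.206*np.sin(th)])
    print(th,z0,"top",((proj(C,pts)-[245,165])*3.5).round(0).tolist(),"side",((proj(S,pts)-[255,125])*3.5).round(0).tolist())
E
python3 - <<'E'
import cv2
im=cv2.imread("pics/side15.png");cv2.imwrite("pics/s15d.png",cv2.resize(im[215:290,270:345],None,fx=8,fy=8,interpolation=cv2.INTER_CUBIC))
E
```

```text
tab corners L (array([ 0.3695, -0.1221,  0.1275]), np.float64(0.0021)) R (array([ 0.366 , -0.1729,  0.1126]), np.float64(0.0007))
0 0.103 top [[163.0, 438.0], [86.0, 423.0]] side [[226.0, 491.0], [150.0, 497.0]]
0 0.109 top [[163.0, 437.0], [86.0, 423.0]] side [[227.0, 486.0], [150.0, 493.0]]
0.025 0.103 top [[163.0, 437.0], [86.0, 423.0]] side [[227.0, 487.0], [150.0, 493.0]]
0.025 0.109 top [[163.0, 436.0], [86.0, 422.0]] side [[227.0, 482.0], [150.0, 489.0]]
0.05 0.103 top [[163.0, 436.0], [86.0, 422.0]] side [[227.0, 483.0], [150.0, 489.0]]
0.05 0.109 top [[163.0, 435.0], [86.0, 421.0]] side [[228.0, 478.0], [151.0, 485.0]]
```

View pics/s15d.png

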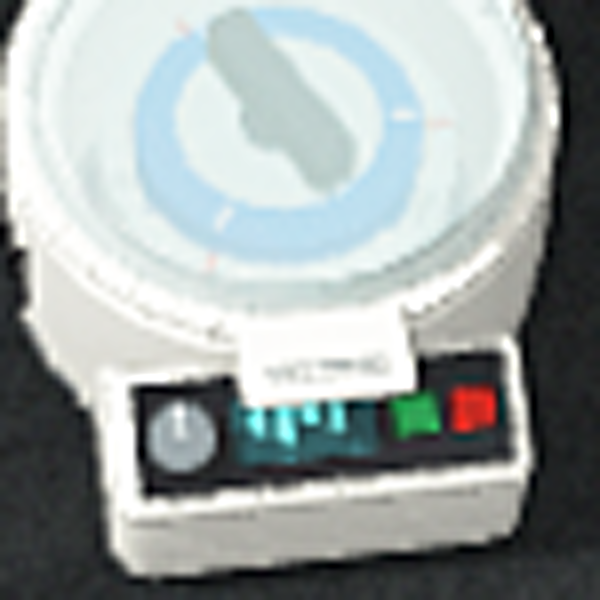

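The camera geometry can't tell 0 from about 0.03 rad here. There's plenty of time, so I'll press the lid's front lightly to be sure.

```bash
python3 -c "
from plan import *
s=ctrl.get_state()
plan([(0.43,-0.151,0.30,None),(0.425,-0.151,0.16,None)])"
```

```text
18
0.13,-0.94,-0.12,-0,0.13,-0.94,-0.12,-0,0.13,-0.93,-0.12,-0,0.13,-0.94,-0.12,-0,0.13,-0.93,-0.12,-0,0.13,-0.94,-0.12,-0,0.13,-0.93,-0.12,-0,0.13,-0.94,-0.12,-0,0.13,-0.93,-0.12,-0,0.14,-0.94,-0.11,-0,0.13,-0.93,-0.12,-0,0.14,-0.94,-0.11,-0,0.93,-0,-0.03,-0,0.93,-0,-0.03,-0,0.93,-0.01,-0.04,-0,0.94,-0,-0.03,-0,0.93,-0.01,-0.04,-0,0.94,-0,-0.03,-0
end [ 0.42508397 -0.15089106  0.15989184] 81.93329109120718
```

{"api": "move_arm", "payload": {
  "commands": [0.13,-0.94,-0.12,0,0.13,-0.94,-0.12,0,0.13,-0.94,-0.12,0,0.13,-0.94,-0.12,0,0.13,-0.94,-0.12,0,0.13,-0.94,-0.12,0,0.13,-0.94,-0.12,0,0.13,-0.94,-0.12,0,0.13,-0.93,-0.12,0,0.13,-0.93,-0.12,0,0.13,-0.93,-0.12,0,0.13,-0.93,-0.12,0,0.93,0,-0.03,0,0.93,0,-0.03,0,0.93,0,-0.03,0,0.93,0,-0.03,0,0.93,0,-0.03,0,0.8,0,0,0,0,0,0,0]
}}

```text
time: 25.15
eef_pos: [0.4249, -0.1499, 0.1625]
tcp_rot: [0.05, 0.707, -0.049, 0.704]
contact_force: [-0.3, -1.2, 0.2]
opening: -0.0
```

```bash
python3 - <<'E'
from plan import *
s=st()
cv2.imwrite("pics/w16.png",ctrl.read_camera("wrist")[:,:,::-1])
E
```

```text
t 25.15 p [ 0.4249 -0.1499  0.1625] yaw 81.95 x [-0.003  0.002 -1.   ] F [-0.3 -1.2  0.2] T [0.02 0.03 0.07] open -0.0
```

View pics/w16.png

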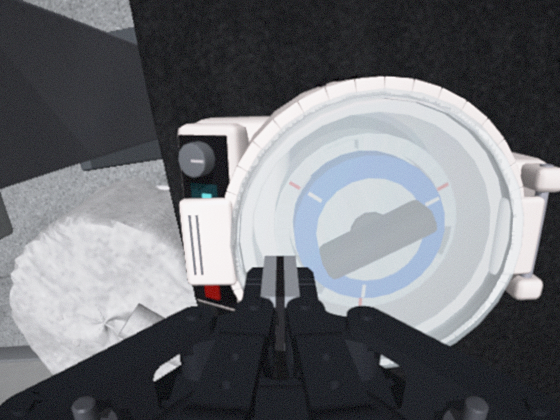

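{"api": "move_arm", "payload": {
  "commands": [0.4,0,0,0,0.4,0,0,0,0.15,0,0,0,0,0,0,0]
}}

```text
time: 25.7
eef_pos: [0.4259, -0.1501, 0.14]
tcp_rot: [0.05, 0.706, -0.049, 0.705]
contact_force: [-0.0, -0.2, 0.7]
opening: 0.001
```

{"api": "move_arm", "payload": {
  "commands": [0.12,0,0,0,0,0,0,0]
}}

```text
time: 25.95
eef_pos: [0.4261, -0.1502, 0.1373]
tcp_rot: [0.049, 0.705, -0.049, 0.705]
contact_force: [-0.3, 0.1, -0.2]
opening: 0.002
```

{"api": "move_arm", "payload": {
  "commands": [0.12,0,0,0,0,0,0,0]
}}

```text
time: 26.2
eef_pos: [0.4265, -0.1505, 0.1355]
tcp_rot: [0.049, 0.705, -0.049, 0.706]
contact_force: [-2.1, 1.5, 5.4]
opening: 0.003
```

{"api": "move_arm", "payload": {
  "commands": [0.06,0,0,0,0,0,0,0]
}}

```text
time: 26.45
eef_pos: [0.4266, -0.1505, 0.1354]
tcp_rot: [0.049, 0.706, -0.049, 0.705]
contact_force: [-5.5, 3.5, 13.5]
opening: 0.003
```

{"api": "move_arm", "payload": {
  "commands": [0.06,0,0,0,0,0,0,0,0,0,0,0]
}}

```text
time: 26.82
eef_pos: [0.4266, -0.1505, 0.1353]
tcp_rot: [0.049, 0.706, -0.049, 0.705]
contact_force: [-8.9, 4.4, 20.2]
opening: -0.005
```

The lid doesn't give: z stays at 0.1354 while the force rises from 5 to 20 N, so it is hard against its seat. I'll retreat and do a last check.

{"api": "move_arm", "payload": {
  "commands": [-0.3,0,0,0,-0.8,0,0,0,-1,0,0,0,-1,0,0,0,-1,0,0,0,-1,0,0,0,-1,0,0,0,0,0.8,0.2,0,0,0.8,0.2,0,0,0.8,0.2,0,0,0.8,0,0,0,0.8,0,0,0,0.8,0,0,0,0.8,0,0,0,0.8,0,0,0,0.8,0,0,0,0.8,0,0,0,0.8,0,0,0,0,0,0]
}}

```text
time: 29.2
eef_pos: [0.4715, 0.0663, 0.2835]
tcp_rot: [0.049, 0.706, -0.049, 0.705]
contact_force: [0.0, 0.5, 0.0]
opening: -0.003
```

```bash
python3 - <<'E'
from plan import *
s=st()
a=cv2.imread("pics/top15.png");im=ctrl.read_camera("top")[:,:,::-1].copy();cv2.imwrite("pics/top17.png",im)
si=ctrl.read_camera("side")[:,:,::-1].copy();cv2.imwrite("pics/side17.png",si)
print("side diff at tab", cv2.absdiff(si,cv2.imread("pics/side15.png"))[225:285,270:345].mean(), "noise", cv2.absdiff(si,cv2.imread("pics/side15.png"))[225:285,400:440].mean())
E
```

```text
t 29.2 p [0.4715 0.0663 0.2835] yaw 82.1 x [-0. -0. -1.] F [0.  0.5 0. ] T [-0.02  0.    0.01] open -0.003
side diff at tab 1.5542222222222222 noise 3.066666666666667
```

View pics/side17.png

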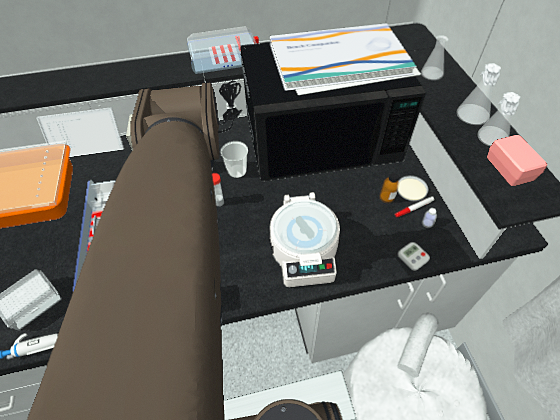

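View pics/top17.png

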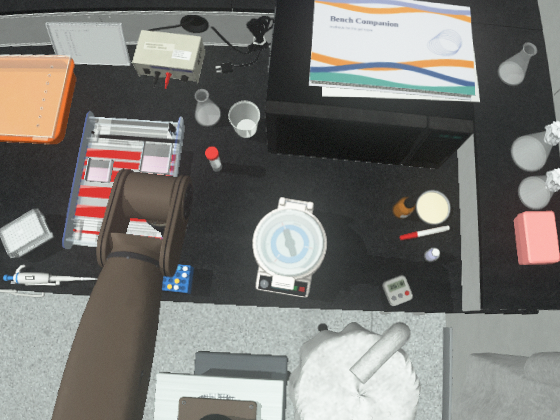

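The lid is shut at about (290,243) in the top view, unchanged by the press. The tube (212,158), bottle (403,207), timer (398,291) and the visible end of the rack (178,278) are where they started. The arm touches nothing, so I'm handing in.

```bash
python3 -c "
from plant import ctrl
print(ctrl.sign_off())"
```

```text
the job is handed in; nothing more can be done
None
```

The rotor cover is locked and the clear lid is shut. I handed the job in at about 29 s of the 64 s allowed.

**What I did:** I gripped the bar and pressed the cover down about 13 mm. I then turned it about 80° clockwise until the stop pushed back with 0.7 N m, and let it spring up. I pushed the lid forward from behind its tab until it sank by itself, then pressed it lightly.

**Last checks:**
- **Cover:** the ring's size in the wrist picture puts the cover about 43 mm above the rotor's origin. The bar is about 1.5° from the rotor marks; the limit is about 7°.
- **Lid:** pressing at its front edge raised the force from 5 to 20 N with no movement, and the side picture was the same before and after.
- **Bystanders:** the tube, bottle and timer look unmoved in the top picture. The arm hid part of the rack, but its visible end is in place.
- **Inconclusive:** my camera measurement of the tab's height was too coarse to tell 0 from about 0.05 rad, so the lid result rests on the press.

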